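# Turn a power brick in an index-locking holder and lock the slide jaw up to it

### The job

The small power brick lies lengthways in the holder, so the two jaws cover its socket ends. Lift it clear of the jaws, give it a quarter turn and set it down flat and centred across the bed, so that its ends stick out at the two open sides, and let go of it; then pull up the black plunger knob on the sliding jaw, slide that jaw towards the brick to the next hole and let the pin drop fully home. Finish with the gripper still holding the knob and the pin home (do not let go at the end), and leave the pen and the binder clip beside the holder where they lie.

Things in the scene. Friction and masses are not known exactly. Their poses are not given: they have to be found in the camera images.
- holder: Grey and aluminium slide-jaw holder, fixed: a bed 250 x 72 mm, top 14 mm above the desk. Origin: centre of its underside; x along the bed to the fixed jaw, y across, z up. Fixed jaw face at x = +95 mm; the sliding jaw faces it from -x. Both jaws are as wide as the bed (with side skirts 83 mm) and rise to 30 mm above the desk; the bed's long sides are open.
- brick: Small black power brick, 46 mm (its x) x 85 mm (its y, the long way; sockets in the two ends) x 30 mm high (z), 0.14 to 0.28 kg. Origin: centre of its underside. At the start it lies flat on the bed between the jaws, long way along the bed (holder x). Wanted: long way across the bed (holder y, either way round), flat, between the jaws, centred across the bed.
- jaw (a joint): Travel of the sliding jaw along holder x, m. 0 (start): pin in its first hole, gap between the jaws 100 mm. 0.050: pin over the next hole, gap 50 mm. Its clamping face is at holder x = -5 mm + travel; pin and knob are 28 mm behind the face, on the midline. Pin up, it slides with 1.5 N friction; pin home, it has about 1.5 mm play each way.
- plunger (a joint): Lift of the plunger, m: 0 = pin fully home, 0.013 = fully pulled. A spring pushes it down (4 N at 0, 7 N at 0.013). The 8 mm round-ended pin goes 8 mm deep: lift it 0.009 to 0.012 to slide the jaw freely. Let down between holes, the pin rides on the bed at 0.007 to 0.008, rubs (jaw drags with 5 N or so, more if pressed) and drops by itself when it comes over a hole.
- pull_knob: Black plunger knob, a 24 mm wide upright round knob with a slightly wider rim at the top, standing on the sliding jaw; its origin, the grip point, is on its axis, 58 mm above the desk with the pin home. The knob reaches from 13 mm below the point to 12 mm above it; under it there is a 19 mm collar, and the jaw's top face is 28 mm below the point.
- next_hole (a point): Centre of the mouth of the next hole, in the bed's top on its midline, at holder x = +17 mm. The bed has four 11 mm holes 50 mm apart, at x = -83, -33 (pin there at the start), +17 and +67 mm; the brick may cover some.
- pen: Plain ball pen, 145 x 12 x 9 mm, lying along the holder on its +y side, about 30 mm from the bed; to be left alone.
- binder_clip: Black binder clip with wire handles, 86 x 32 x 17 mm, lying on the holder's -y side, about 25 mm from the bed; to be left alone.
There are look-alikes about, which are no part of the job. Leave any turquoise look-alike of the brick alone.

How it is judged:
By the outcome, as a careful person would: the job done as asked, in the order asked, and still so for the second after the job is handed in, while the arm keeps its last pose, push and grip.
It also fails if it takes over 45 s, if anything falls off the work surface, if the arm or the gripper's body presses on something with over 40 N, if the wrist force passes 120 N, or if a joint passes its speed limit or range.

### The arm

A 6-joint arm with a two-finger parallel gripper is mounted at the origin on the work surface; the furniture and walls round the work are solid. World frame = base frame: x ahead of the robot, y to its left, z up, the work surface at z = 0. Lengths are in m, angles in rad, forces in N, time in s.
With the tool pointing down it reaches from about 0.325 to 0.9 m from the base axis. Payload 6.1 kg.
Tool frame: the origin (TCP) lies midway between the tips of the shut fingers; the grasp point (between the pads) lies r.tcp_to_grasp behind it (r.tcp_to_grasp is the distance from the TCP to the grasp point, in m); z points along the fingers, y is the line along which they close (so a half turn about z gives the same grasp; the last joint's range is limited). The gripper opens to 85 mm and grips with 20 to 120 N. Pads are 22 mm wide; open, the fingers measure 114 mm over their backs; the gripper's body (76 mm by 85 mm) begins 54 mm behind the grasp point. The pads swing forward as they close: fully open they stand 13 mm farther back than shut.
Start: joints at [-0.871, 0.22, 1.526, -0, 1.395, -0.126], TCP at [0.459, -0.424, 0.231] pointing down, gripper open.
Joint ranges: [-2.98, 2.98], [-0.91, 2.08], [0.09, 2.57], [-1.24, 4.39], [0.2, 2.65], [-2.68, 2.68]. Speed limits (rad/s): [2.57, 2.57, 3.01, 3.14, 3.14, 3.14].

### API

Orientations are given as a rotation vector (axis times angle).
In Python, from plant import r gives the robot as it stands.
- The arm moves only by the shell command python3 -m pendant 'ROWS' [FORCE]. ROWS is JSON, a list that holds one entry, the list of rows, each a list of 7 numbers: the shift along the tool's x, y, z scaled (see below), then the turn, a rotation vector about the tool's x, y, z scaled (see below), then the closure, from -1 (fully open) to 1 (shut). In form: [[[x, y, z, rx, ry, rz, gripper], ...]]. A call has 1 to 20 rows; each row is the pose to reach, as a shift and turn from the pose commanded when the call began, along the tool's axes at that moment; what a row does not reach only later rows make up. The controller multiplies each number of a shift by 0.2 m and each number of a turn by 90 degrees. A row lasts 1/12 s, in which the tool goes at most 41.7 mm and 7.16 degrees, less where a joint would pass 70% of its speed; a pose out of reach is approached as far as the arm can. A call with a number of a shift or a turn outside -1 to 1 is refused whole. A call with a gripper value outside its range is refused whole. The fingers move at their own pace and stop on an object; FORCE is the grip in N (left out, the last holds). Time passes only in rows, so rows that repeat a pose let the fingers close. It gives the time, the measured TCP pose, the force, the opening and the grip force at its end, in the units of the state.
- r.observe(): the state, without advancing time (a new reading comes with each control period).
- r.read_camera(name): name is "scene" or "top" or "wrist"; returns (picture, depth): 480x640x3 uint8, red, green, blue; 480x640 float32, m along the optical axis (not along the pixel's ray), 0 where there is no reading.
- r.camera_params(name): a dict with "fx", "fy", "cx", "cy" (pixels), "R" (3x3) and "t" (3): a world point X has camera coordinates R X + t. Camera axes: x right, y down, z forward; pixel columns grow to the right and rows downward; lengths in m; the calibration is good to about 2 mm. A picture is of the moment at which its call begins: read the wrist's pose just before it. camera_params takes no time and is no camera call; for the wrist camera it gives the pose at the moment of the call.
- r.job_done(): hands the job in; it is judged then, once.
Trained networks look in the newest picture that a camera, given by its name, has taken for a name from the list of things; names that differ only in an ending like _2 or _b are one class to them, and where a whole thing is asked for, a point or a joint stands for the part that bears it (a point fixed in the world has none). Each returns a list of dicts, best first, with "p" (0 to 1); they miss things now and then, are a little off and sometimes report something else, mostly with a low value. They report only what shows in the picture. A call takes as long as a camera call. They do not tell look-alikes from the thing itself.
- r.recognise(camera, target): "point" ([x, y, z] in m, in world coordinates, good to about 4 mm: the middle of the surface that is visible of it).
- r.cut_out(camera, target): "pixels" (480x640 bool, what is visible of it).
- r.place_of(camera, target): "point" ([x, y, z] in m, in world coordinates, good to about 4 mm: a listed point, or the origin of a listed thing).
The state is a dict: "time_s": time; "joint_pos": joint angles; "qvel": joint speeds; "tau": joint torques, N m; "ee_pos": TCP position; "orientation": TCP orientation; "wrist_force": force on the tool from outside, world axes, zero at the start; "moment": the same for the moment, N m; "width": opening from 0.0 (shut) to 1.0 (fully open); "grasp_force": force on a finger pad.
Only numpy, scipy, OpenCV 4.12 (cv2) and the standard library are available. Lean on these libraries where they do the work, as an engineer would, in place of code of your own. Each camera call takes 0.05 s, during which the arm holds its last target. There are 200 camera calls.

## Working session

There is one attempt and no reset: what is moved stays moved. The work goes in short steps, Python scripts to look and compute and a shell command to move; the robot and the scene stay as the last step left them, time stands still between calls to the robot, and variables do not carry over. Pictures are saved under pics/ and viewed, at most 10 in all, crops included, and the job is handed in when it is done.

```bash
ls; mkdir -p pics; cat > h.py <<'E'
from plant import r
import numpy as np, cv2
from scipy.spatial.transform import Rotation as Rn
def save(n,name,crop=None):
    im,d=r.read_camera(n)
    cv2.imwrite(f'pics/{name}.png',cv2.cvtColor(im,cv2.COLOR_RGB2BGR)); return im,d
def cloud(n,d,P=None):
    P=P or r.camera_params(n); v,u=np.mgrid[:480,:640]
    c=np.stack([(u-P['cx'])/P['fx']*d,(v-P['cy'])/P['fy']*d,d],-1)
    return (c-np.array(P['t']))@np.array(P['R'])
E
python3 - <<'E'
from h import *
o=r.observe();print({k:np.round(v,3).tolist() for k,v in o.items()},r.tcp_to_grasp)
ims=[]
for c in ('top','scene'):
    im,d=save(c,c+'0');ims.append(im)
    for t in ('holder','brick','pull_knob','next_hole','pen','binder_clip'):
        for x in r.place_of(c,t)[:3]: print(c,t,np.round(x['point'],4),round(x['p'],2))
E
```

```text
pics
{'time_s': 0.0, 'joint_pos': [-0.871, 0.221, 1.528, -0.0, 1.395, -0.126], 'qvel': [-0.001, 0.0, -0.001, -0.0, -0.002, 0.002], 'tau': [0.001, -49.691, -38.939, -0.0, 0.011, -0.0], 'ee_pos': [0.459, -0.423, 0.23], 'orientation': [-2.876, -1.26, 0.001], 'wrist_force': [-0.413, 0.017, -0.555], 'moment': [0.008, 0.044, 0.028], 'grasp_force': 0.0, 'width': 0.994} 0.0187
top holder [ 4.760e-01 -1.826e-01 -4.000e-04] 0.63
top brick [ 0.5141 -0.1969  0.0177] 0.77
top brick [ 0.3211  0.2466 -0.0025] 0.73
top pull_knob [ 0.4429 -0.1828  0.0575] 0.49
top next_hole [ 0.4925 -0.1874  0.0146] 0.96
top pen [ 0.4946 -0.1126 -0.002 ] 0.75
top binder_clip [ 0.4835 -0.2659  0.0021] 0.61
scene holder [ 0.4755 -0.1879  0.0011] 0.59
scene brick [ 0.516  -0.1924  0.0137] 0.95
scene brick [ 0.3231  0.2479 -0.0005] 0.88
scene pull_knob [ 0.4431 -0.1779  0.0583] 0.51
scene next_hole [ 0.4948 -0.1871  0.019 ] 0.86
scene pen [ 0.493  -0.1101 -0.0013] 0.76
```

View pics/top0.png

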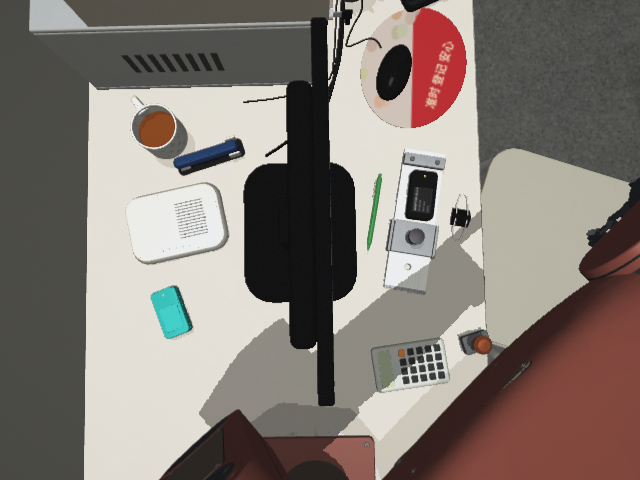

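View pics/scene0.png

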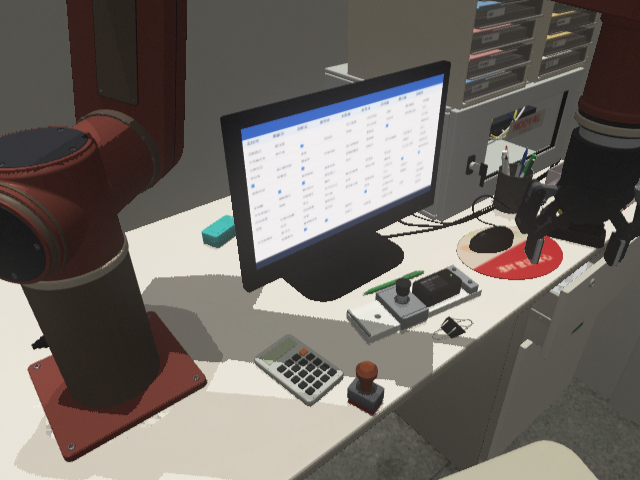

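```bash
python3 - <<'E'
from h import *
for c in ('top','scene'):
    im,d=r.read_camera(c);X=cloud(c,d)
    np.save(f'{c}X.npy',X)
    for t in ('brick','holder','pull_knob'):
        for x in r.cut_out(c,t)[:2]:
            m=x['pixels']&(d>0); p=X[m]; z=p[:,2]
            if len(p)<30: continue
            zt=np.percentile(z,95)
            q=p[(abs(z-zt)<.004)]
            R=cv2.minAreaRect((q[:,:2]*1000).astype(np.float32))
            print(c,t,round(x['p'],2),m.sum(),'ztop',zt.round(4),'rect',np.round(R[0],1),np.round(R[1],1),round(R[2],1),np.median(im[m],0))
E
```

```text
top brick 0.7 1444 ztop 0.0339 rect [322.3 247.6] [83.9 45.7] 20.0 [ 63. 195. 188.]
top brick 0.59 1358 ztop 0.0478 rect [ 517.5 -192.3] [44.8 84.2] 81.3 [25. 25. 26.]
top holder 0.86 4583 ztop 0.0353 rect [ 502.5 -186.4] [ 81.4 175.1] 79.9 [174. 177. 180.]
top holder 0.54 1391 ztop 0.0478 rect [ 517.5 -192.5] [45.5 84.2] 82.3 [25. 25. 26.]
top pull_knob 0.58 180 ztop 0.0735 rect [ 443. -176.] [23.5 22.8] 34.8 [88. 86. 87.]
scene brick 0.79 693 ztop 0.0317 rect [320.2 243.5] [84.3 45.7] 19.2 [ 72. 165. 158.]
scene brick 0.59 1185 ztop 0.046 rect [ 516.1 -196.3] [47.1 84.3] 81.6 [49. 47. 44.]
scene holder 0.67 3775 ztop 0.054 rect [ 437.3 -185.6] [10.3 22.7] 46.0 [140. 140. 134.]
scene pull_knob 0.67 243 ztop 0.071 rect [ 442.7 -180. ] [26.3 23.8] 16.8 [53. 51. 50.]
```

The top view shows the holder with the black brick at about (422,195), the knob at (416,237), the pen at (375,212) and the clip at (460,215). The turquoise look-alike is at (170,312). In the scene view the monitor stands close on the +y side. Next I'll check the monitor's clearance and work out the tool yaw.

```bash
cat >> h.py <<'E'
def plan(xyz,yaw,P=None,q=None):
    "rows' numbers for TCP at xyz, tool down, tool-y axis at world angle yaw (deg, mod 180)"
    o=r.observe(); P=np.array(o['ee_pos']) if P is None else P
    R0=Rn.from_rotvec(o['orientation'])
    best=None
    for y in (yaw,yaw+180):
        a=np.radians(y); ty=np.array([np.cos(a),np.sin(a),0]);tz=np.array([0,0,-1.]);tx=np.cross(ty,tz)
        rv=(R0.inv()*Rn.from_matrix(np.stack([tx,ty,tz],1))).as_rotvec()
        s=R0.inv().apply(np.array(xyz)-P)/.2
        print('yaw',y,'shift',np.round(s,4),'turn',np.round(rv/(np.pi/2),4),'q6',round(o['joint_pos'][5],2))
E
python3 - <<'E'
from h import *
for c in ('top','scene'):
    X=np.load(c+'X.npy')
    p=X.reshape(-1,3); p=p[np.isfinite(p).all(1)]
    m=(p[:,0]>.3)&(p[:,0]<.75)&(p[:,1]>-.3)&(p[:,1]<.3)&(p[:,2]>.08)&(p[:,2]<.7)
    q=p[m]
    for lo in np.arange(.08,.5,.06):
        s=q[(q[:,2]>lo)&(q[:,2]<lo+.06)]
        if len(s)>20: print(c,round(lo,2),len(s),'x',np.percentile(s[:,0],[1,99]).round(3),'y',np.percentile(s[:,1],[1,50,99]).round(3))
    t=p[(abs(p[:,0]-.48)<.1)&(abs(p[:,1]+.19)<.12)&(abs(p[:,2])<.008)]; print('desk z',np.median(t[:,2]).round(4))
R=Rn.from_rotvec(r.observe()['orientation']).as_matrix();print(R.round(3))
P=r.camera_params('wrist');print('wrist cam in tool', (R.T@(-np.array(P['R']).T@np.array(P['t'])-r.observe()['ee_pos'])).round(3),(R.T@np.array(P['R']).T).round(3),P['fx'])
plan([.50,-.19,.22],80)
E
```

```text
top 0.08 2936 x [0.586 0.731] y [-0.001  0.178  0.298]
top 0.14 2864 x [0.727 0.731] y [-0.003  0.145  0.297]
top 0.2 3903 x [0.433 0.732] y [-0.004  0.126  0.296]
top 0.26 11115 x [0.306 0.734] y [-0.023  0.019  0.292]
top 0.32 8022 x [0.305 0.733] y [-0.029 -0.014  0.291]
desk z 0.0008
scene 0.08 4366 x [0.303 0.744] y [-0.034 -0.031 -0.007]
scene 0.14 4935 x [0.303 0.744] y [-0.034 -0.031 -0.008]
scene 0.2 5535 x [0.303 0.743] y [-0.034 -0.031 -0.005]
scene 0.26 7088 x [0.303 0.742] y [-0.035 -0.031  0.29 ]
scene 0.32 9066 x [0.304 0.741] y [-0.035 -0.03   0.288]
scene 0.38 4064 x [0.729 0.747] y [-0.039  0.096  0.295]
scene 0.44 1020 x [0.729 0.748] y [-0.041  0.023  0.198]
desk z 0.0006
[[ 0.678  0.735  0.   ]
 [ 0.735 -0.678 -0.   ]
 [-0.     0.    -1.   ]]
wrist cam in tool [ 0.071  0.    -0.143] [[ 0.    -0.959 -0.285]
 [ 1.    -0.     0.001]
 [-0.001 -0.285  0.959]] 395.4818637154058
yaw 80 shift [ 0.9966 -0.6432  0.0566] turn [ 0.      0.     -1.3632] q6 -0.13
yaw 260 shift [ 0.9966 -0.6432  0.0566] turn [ 0.     -0.      0.6368] q6 -0.13
```

```bash
python3 -m pendant '[[[0.25,-0.16,0.014,0,0,0.16,-1],[0.5,-0.32,0.03,0,0,0.32,-1],[0.75,-0.48,0.045,0,0,0.48,-1],[0.996,-0.643,0.057,0,0,0.637,-1],[0.996,-0.643,0.057,0,0,0.637,-1],[0.996,-0.643,0.057,0,0,0.637,-1],[0.996,-0.643,0.057,0,0,0.637,-1],[0.996,-0.643,0.057,0,0,0.637,-1],[0.996,-0.643,0.057,0,0,0.637,-1],[0.996,-0.643,0.057,0,0,0.637,-1],[0.996,-0.643,0.057,0,0,0.637,-1],[0.996,-0.643,0.057,0,0,0.637,-1]]]' 50
cat > meas.py <<'E'
from h import *
import sys
o=r.observe();print(np.round(o['ee_pos'],4),np.round(o['joint_pos'],2))
P=r.camera_params('wrist'); im,d=save('wrist',sys.argv[1]);X=cloud('wrist',d,P);np.save(sys.argv[1]+'.npy',X)
for t in ('holder','next_hole','pull_knob','brick'):
    for x in r.place_of('wrist',t)[:2]: print('place',t,np.round(x['point'],4),round(x['p'],2))
for t in ('brick','pull_knob','holder','jaw'):
    for x in r.cut_out('wrist',t)[:1]:
        m=x['pixels']&(d>0);p=X[m];zt=np.percentile(p[:,2],90);q=p[abs(p[:,2]-zt)<.004]
        R=cv2.minAreaRect((q[:,:2]*1000).astype(np.float32))
        print(t,round(x['p'],2),'ztop',np.median(q[:,2]).round(4),np.round(R[0],1),np.round(R[1],1),round(R[2],1))
E
python3 meas.py w1
```

```text
time_s: 2.1
ee_pos: [0.4999, -0.1906, 0.2199]
orientation: [-3.13, 0.272, 0.0]
wrist_force: [-1.3, -0.3, -0.7]
width: 0.997
grasp_force: 0.0
[ 0.4999 -0.1906  0.2199] [-0.51  0.01  1.77  0.    1.35  1.23]
place holder [ 0.4748 -0.185   0.0005] 0.71
place pull_knob [ 0.4454 -0.1819  0.056 ] 0.8
place brick [ 0.5174 -0.1954  0.0148] 0.8
place brick [ 0.4484 -0.1824  0.0572] 0.54
brick 0.7 ztop 0.0439 [ 517.9 -195.1] [45.9 84.8] 81.6
pull_knob 0.92 ztop 0.069 [ 444.2 -178.9] [26.  26.1] 81.8
holder 0.73 ztop 0.0297 [ 502.8 -190.2] [ 82.7 175.3] 79.2
jaw 0.96 ztop 0.069 [ 444.2 -178.9] [25.6 25.8] 33.3
```

View pics/w1.png

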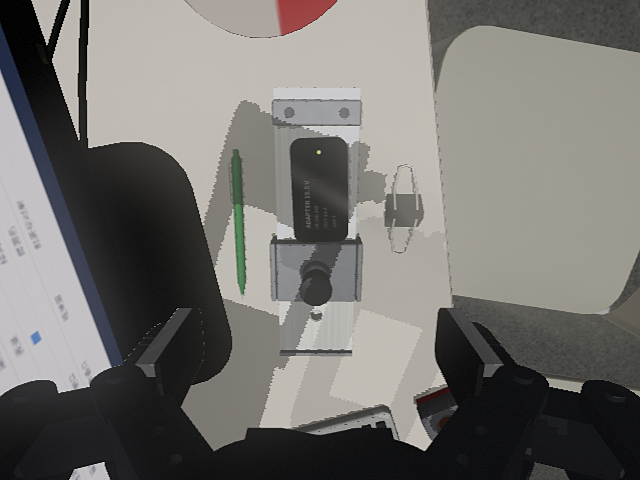

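The wrist view shows the bed's midline at column ~317, aligned to within 0.4°. The knob is at (316,285), the brick at (320,190), the pen at (238,220) and the clip at (404,208). Next I'll get the jaw faces and edges in the holder frame from this cloud, without moving the arm.

```bash
python3 - <<'E'
from h import *
X=np.load('w1.npy').reshape(-1,3)*1000
th=np.radians(-10.3);A=np.array([[np.cos(th),np.sin(th)],[-np.sin(th),np.cos(th)]])
O=np.array([476.7,-184.8])
H=np.c_[(X[:,:2]-O)@A.T,X[:,2]]
m=(abs(H[:,0])<150)&(abs(H[:,1])<60)
H=H[m]
def pr(n,s): print(n,len(s),np.percentile(s[:,0],[1,99]).round(1),np.percentile(s[:,1],[1,99]).round(1),np.median(s[:,2]).round(1))
j=H[abs(H[:,2]-30)<3]
pr('fixed',j[j[:,0]>85]);pr('slide',j[(j[:,0]<0)])
b=H[abs(H[:,2]-14)<2.5]
pr('bed',b)
for lo in (-115,-90,100+13): pr('bed@%d'%lo,b[(b[:,0]>lo)&(b[:,0]<lo+12)])
pr('brick',H[(abs(H[:,2]-44)<2)&(H[:,0]>0)]);pr('knob',H[(abs(H[:,2]-69.5)<2.5)])
E
python3 - <<'E'
import sys;sys.path.insert(0,'.')
from h import *
plan([.5177,-.1950,.10],81.6)
E
```

```text
fixed 2288 [ 94.5 113.9] [-34.7  35.2] 29.9
slide 4280 [-60.1  -5.6] [-40.7  40.6] 29.6
bed 8093 [-121.   123.7] [-35.5  35.7] 13.8
bed@-115 761 [-114.8 -103.1] [-35.4  35. ] 13.5
bed@-90 727 [-89.8 -78.1] [-35.7  35.4] 13.7
bed@113 1022 [115.2 124.1] [-35.2  35.8] 13.9
brick 5509 [ 1.9 83.4] [-24.7  19.4] 43.9
knob 784 [-45.7 -21. ] [-12.2  12.1] 69.0
yaw 81.6 shift [0.0918 0.0083 0.5994] turn [1.0000e-04 1.0000e-04 1.9821e+00] q6 1.23
yaw 261.6 shift [0.0918 0.0083 0.5994] turn [-0.      0.     -0.0179] q6 1.23
```

```bash
python3 -m pendant '[[[0.05,0.004,0.2,0,0,-0.018,-0.4],[0.092,0.008,0.4,0,0,-0.018,-0.4],[0.092,0.008,0.6,0,0,-0.018,-0.4],[0.092,0.008,0.6,0,0,-0.018,-0.4],[0.092,0.008,0.75,0,0,-0.018,-0.4],[0.092,0.008,0.85,0,0,-0.018,-0.4],[0.092,0.008,0.92,0,0,-0.018,-0.4],[0.092,0.008,0.98,0,0,-0.018,-0.4],[0.092,0.008,0.98,0,0,-0.018,-0.4],[0.092,0.008,0.98,0,0,-0.018,-0.4]]]' 50
python3 - <<'E'
from h import *
im,d=save('wrist','w2');print(r.observe()['width'])
plan([.5177,-.1950,.014],81.6)
E
```

```text
time_s: 3.38
ee_pos: [0.5182, -0.1951, 0.0248]
orientation: [3.133, -0.23, 0.0]
wrist_force: [-0.2, 0.1, 0.5]
width: 0.697
grasp_force: 0.0
0.6963916466835698
yaw 81.6 shift [-0.0055 -0.0011  0.0574] turn [ 1.7000e-03  7.0000e-04 -1.9999e+00] q6 1.21
yaw 261.6 shift [-0.0055 -0.0011  0.0574] turn [ 0.0004 -0.0011  0.0001] q6 1.21
```

View pics/w2.png

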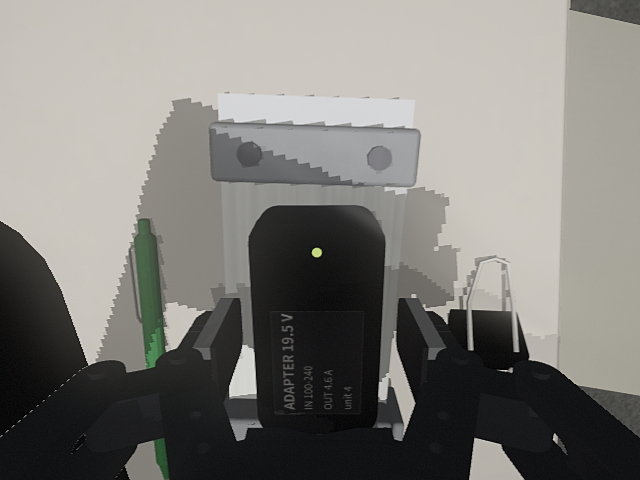

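The brick sits centred between the fingers (pads at columns ~225 and ~415, brick 248–385), and the clip and pen are clear. I'll go down the last 11 mm, close, and lift a little.

```bash
python3 -m pendant '[[[-0.003,0,0.03,0,0,0,-0.4],[-0.003,0,0.054,0,0,0,-0.4],[-0.003,0,0.054,0,0,0,0],[-0.003,0,0.054,0,0,0,1],[-0.003,0,0.054,0,0,0,1],[-0.003,0,0.054,0,0,0,1],[-0.003,0,0.054,0,0,0,1],[-0.003,0,0.054,0,0,0,1],[-0.003,0,0.054,0,0,0,1],[-0.003,0,0.054,0,0,0,1],[-0.003,0,0.0,0,0,0,1],[-0.003,0,-0.08,0,0,0,1],[-0.003,0,-0.18,0,0,0,1],[-0.003,0,-0.18,0,0,0,1],[-0.003,0,-0.18,0,0,0,1]]]' 50
python3 -c "
from h import *
print(r.observe()['joint_pos'])
c=np.array([476.7,-184.8]);a=np.radians(-10.3)
p=c+np.array([48*np.cos(a),48*np.sin(a)]);print(p)
plan([p[0]/1e3,p[1]/1e3,.06],-10.3)"
```

```text
time_s: 4.68
ee_pos: [0.5185, -0.1955, 0.0615]
orientation: [3.132, -0.23, 0.005]
wrist_force: [-0.6, 0.5, -2.2]
width: 0.532
grasp_force: 52.8
[-5.02912854e-01  2.37094895e-01  1.84955043e+00  3.53221059e-05
  1.05112114e+00  1.21441099e+00]
[ 523.92648182 -193.38250633]
yaw -10.3 shift [ 0.0252 -0.0145  0.0078] turn [ 0.0024 -0.0012 -0.9788] q6 1.21
yaw 169.7 shift [ 0.0252 -0.0145  0.0078] turn [-0.0012 -0.0024  1.0211] q6 1.21
```

```bash
python3 -m pendant '[[[0.005,-0.005,-0.05,0,0,-0.08,1],[0.01,-0.01,-0.08,0,0,-0.16,1],[0.015,-0.0145,-0.08,0,0,-0.24,1],[0.015,-0.0145,-0.08,0,0,-0.32,1],[0.015,-0.0145,-0.08,0,0,-0.4,1],[0.015,-0.0145,-0.08,0,0,-0.48,1],[0.015,-0.0145,-0.08,0,0,-0.56,1],[0.015,-0.0145,-0.08,0,0,-0.64,1],[0.015,-0.0145,-0.08,0,0,-0.72,1],[0.015,-0.0145,-0.08,0,0,-0.8,1],[0.015,-0.0145,-0.08,0,0,-0.88,1],[0.015,-0.0145,-0.08,0,0,-0.94,1],[0.015,-0.0145,-0.08,0,0,-0.979,1],[0.015,-0.0145,-0.08,0,0,-0.979,1],[0.015,-0.0145,-0.08,0,0,-0.979,1],[0.015,-0.0145,-0.08,0,0,-0.979,1]]]'
cat > m3.py <<'E'
from h import *
import sys
P=r.camera_params('wrist');o=r.observe();im,d=save('wrist',sys.argv[1]);X=cloud('wrist',d,P).reshape(-1,3)*1000
m=[x for x in r.cut_out('wrist','brick')[:1]][0]
q=X[m['pixels'].ravel()&(d.ravel()>0)];zt=np.percentile(q[:,2],80);q=q[abs(q[:,2]-zt)<3]
th=np.radians(-10.3);A=np.array([[np.cos(th),np.sin(th)],[-np.sin(th),np.cos(th)]]);O=np.array([476.7,-184.8])
H=np.c_[(q[:,:2]-O)@A.T,q[:,2]]
R=cv2.minAreaRect(H[:,:2].astype(np.float32))
print('brick holder frame',m['p'],np.round(R[0],1),np.round(R[1],1),round(R[2],1),'z',zt.round(1),np.percentile(H[:,0],[1,99]).round(1),np.percentile(H[:,1],[1,99]).round(1))
t=np.array(o['ee_pos'])*1000;print('tcp holder',(A@(t[:2]-O)).round(1),t[2].round(1),o['width'],o['wrist_force'])
p=O+A.T@np.array([46,0]);plan([p[0]/1e3,p[1]/1e3,.016],-10.3)
E
python3 m3.py w3
```

```text
time_s: 6.02
ee_pos: [0.5201, -0.1921, 0.0751]
orientation: [-2.413, -2.01, 0.001]
wrist_force: [-0.3, 0.2, -2.6]
width: 0.532
grasp_force: 52.5
brick holder frame 0.6 [43.5  6.2] [45.7 74.1] 0.0 z 106.5 [21.7 65.4] [-28.   42.1]
tcp holder [44.   0.6] 75.1 0.5324409994380281 [-0.27717234  0.23315047 -2.56041311]
yaw -10.3 shift [-0.0024  0.0086  0.2976] turn [-0.0003 -0.0001 -0.0007] q6 -0.32
yaw 169.7 shift [-0.0024  0.0086  0.2976] turn [-2.0000e-04  5.0000e-04  1.9993e+00] q6 -0.32
```

View pics/w3.png

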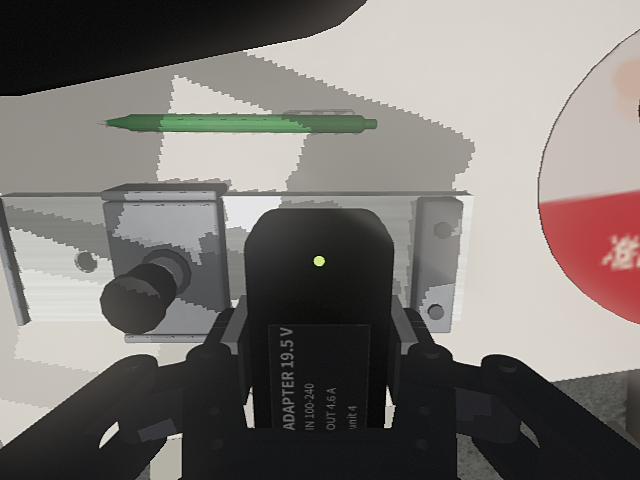

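The brick is turned (columns 247–393, far end at row 210), with both pads well inside the jaw gap. I'm lowering it, stopping 2 mm short.

```bash
python3 -m pendant '[[[-0.0015,0.0086,0.08,0,0,0,1],[-0.0015,0.0086,0.16,0,0,0,1],[-0.0015,0.0086,0.22,0,0,0,1],[-0.0015,0.0086,0.26,0,0,0,1],[-0.0015,0.0086,0.28,0,0,0,1],[-0.0015,0.0086,0.29,0,0,0,1],[-0.0015,0.0086,0.295,0,0,0,1],[-0.0015,0.0086,0.295,0,0,0,1],[-0.0015,0.0086,0.295,0,0,0,1]]]'; python3 -c "
from h import *
o=r.observe();print(o['ee_pos'],o['wrist_force'])"
```

```text
time_s: 6.87
ee_pos: [0.5228, -0.1933, 0.0176]
orientation: [2.411, 2.013, 0.001]
wrist_force: [-0.5, 0.9, -2.0]
width: 0.53
grasp_force: 52.7
[ 0.52277418 -0.19327217  0.0176126 ] [-0.47139567  0.85659187 -2.04572836]
```

```bash
python3 -m pendant '[[[0,0,0.008,0,0,0,1],[0,0,0.014,0,0,0,1],[0,0,0.018,0,0,0,1],[0,0,0.021,0,0,0,1],[0,0,0.021,0,0,0,1]]]'
```

```text
time_s: 7.28
ee_pos: [0.5223, -0.193, 0.013]
orientation: [2.412, 2.013, -0.0]
wrist_force: [-2.1, 0.1, 1.5]
width: 0.527
grasp_force: 53.1
```

```bash
python3 -m pendant '[[[0,0,0,0,0,0,-0.16],[0,0,0,0,0,0,-0.24],[0,0,0,0,0,0,-0.24],[0,0,0,0,0,0,-0.24],[0,0,0,0,0,0,-0.24],[0,0,0,0,0,0,-0.24],[0,0,-0.08,0,0,0,-0.24],[0,0,-0.2,0,0,0,-0.24],[0,0,-0.4,0,0,0,-0.24],[0,0,-0.6,0,0,0,-0.24],[0,0,-0.75,0,0,0,-0.24],[0,0,-0.75,0,0,0,-0.24],[0,0,-0.75,0,0,0,-0.24]]]'; python3 m3.py w4;python3 -c "
from h import *
plan([.4442,-.1789,.12],79.7)"
```

```text
time_s: 8.37
ee_pos: [0.5239, -0.1939, 0.1656]
orientation: [2.408, 2.01, 0.003]
wrist_force: [-0.2, 0.0, -1.2]
width: 0.621
grasp_force: 0.0
brick holder frame 0.88 [45.9  0.4] [45.8 84.3] 0.0 z 44.5 [23.9 68. ] [-40.1  41.3]
tcp holder [48.1 -0.5] 165.6 0.6210601714544881 [-0.24735652  0.00779719 -1.21974718]
yaw -10.3 shift [-0.0017  0.0028  0.7291] turn [-0.0008 -0.0002  0.0002] q6 -0.32
yaw 169.7 shift [-0.0017  0.0028  0.7291] turn [ 4.0000e-04 -1.2000e-03 -1.9998e+00] q6 -0.32
yaw 79.7 shift [-0.0015 -0.393   0.2095] turn [-4.000e-04 -8.000e-04 -9.998e-01] q6 -0.32
yaw 259.7 shift [-0.0015 -0.393   0.2095] turn [-8.0000e-04  4.0000e-04  1.0002e+00] q6 -0.32
```

View pics/w4.png

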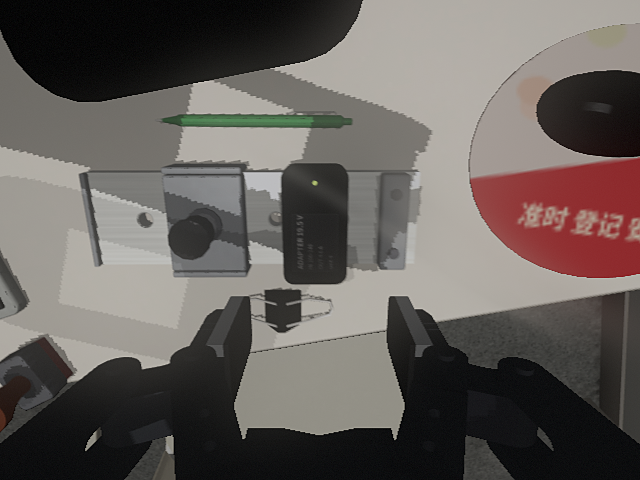

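The brick now lies flat across the bed, centred (0.4 mm off) and square, at rows 165–283, with its ends out at both sides. Pen and clip are undisturbed. Next I'll go over the knob and turn back.

```bash
python3 -m pendant '[[[0,-0.1,0,0,0,0.08,-0.2],[0,-0.2,0,0,0,0.16,-0.2],[0,-0.3,0,0,0,0.24,-0.2],[0,-0.393,0,0,0,0.32,-0.2],[0,-0.393,0,0,0,0.4,-0.2],[0,-0.393,0,0,0,0.48,-0.2],[0,-0.393,0,0,0,0.56,-0.2],[0,-0.393,0,0,0,0.64,-0.2],[0,-0.393,0,0,0,0.72,-0.2],[0,-0.393,0,0,0,0.8,-0.2],[0,-0.393,0,0,0,0.88,-0.2],[0,-0.393,0,0,0,0.95,-0.2],[0,-0.393,0,0,0,1.0,-0.2],[0,-0.393,0,0,0,1.0,-0.2],[0,-0.393,0,0,0,1.0,-0.2],[0,-0.393,0,0,0,1.0,-0.2]]]'
python3 - <<'E'
from h import *
P=r.camera_params('wrist');o=r.observe();im,d=save('wrist','w5');X=cloud('wrist',d,P)*1000
q=X.reshape(-1,3);q=q[(np.hypot(q[:,0]-444,q[:,1]+179)<25)&(abs(q[:,2]-69)<4)]
print(len(q),cv2.minEnclosingCircle(q[:,:2].astype(np.float32)),np.median(q[:,2]))
print(r.place_of('wrist','pull_knob'));plan([.4442,-.1789,.037],79.7)
E
```

```text
time_s: 9.8
ee_pos: [0.4442, -0.1786, 0.1615]
orientation: [-3.128, 0.278, 0.003]
wrist_force: [-0.3, 0.3, -0.3]
width: 0.598
grasp_force: 0.0
1386 ((443.6767272949219, -178.85557556152344), 13.51627254486084) 69.11463970619664
[{'point': [0.4459, -0.182, 0.0563], 'p': 0.61}]
yaw 79.7 shift [-0.0012  0.0013  0.6257] turn [-1.0000e-03 -4.0000e-04 -1.9989e+00] q6 1.2
yaw 259.7 shift [-0.0012  0.0013  0.6257] turn [-0.0003  0.0006  0.0011] q6 1.2
```

```bash
python3 -m pendant '[[[-0.001,0.001,0.15,0,0,0,-0.2],[-0.001,0.001,0.3,0,0,0,-0.2],[-0.001,0.001,0.45,0,0,0,-0.2],[-0.001,0.001,0.55,0,0,0,-0.2],[-0.001,0.001,0.6,0,0,0,-0.2],[-0.001,0.001,0.626,0,0,0,-0.2],[-0.001,0.001,0.626,0,0,0,-0.2],[-0.001,0.001,0.626,0,0,0,-0.2],[-0.001,0.001,0.626,0,0,0,1],[-0.001,0.001,0.626,0,0,0,1],[-0.001,0.001,0.626,0,0,0,1],[-0.001,0.001,0.626,0,0,0,1],[-0.001,0.001,0.626,0,0,0,1],[-0.001,0.001,0.626,0,0,0,1],[-0.001,0.001,0.626,0,0,0,1],[-0.001,0.001,0.626,0,0,0,1]]]' 60
python3 -c "
from h import *
plan([.4442,-.1789,.037],79.7)"
```

```text
time_s: 11.23
ee_pos: [0.4461, -0.1787, 0.0393]
orientation: [-3.128, 0.282, -0.004]
wrist_force: [-0.2, 5.9, 6.9]
width: 0.28
grasp_force: 58.3
yaw 79.7 shift [-0.0093  0.0027  0.0117] turn [ 2.7000e-03 -9.0000e-04 -1.9999e+00] q6 1.2
yaw 259.7 shift [-0.0093  0.0027  0.0117] turn [-0.0005 -0.0017  0.0001] q6 1.2
```

```bash
python3 -m pendant '[[[0,0,-0.01,0,0,0,1],[0,0,-0.02,0,0,0,1],[0,0,-0.03,0,0,0,1],[0,0,-0.04,0,0,0,1],[0,0,-0.05,0,0,0,1],[0,0,-0.05,0,0,0,1],[0,0,-0.05,0,0,0,1],[0,0,-0.05,0,0,0,1]]]'
```

```text
time_s: 11.9
ee_pos: [0.4441, -0.1783, 0.047]
orientation: [-3.128, 0.282, 0.002]
wrist_force: [2.6, 4.9, -7.0]
width: 0.281
grasp_force: 59.1
```

```bash
python3 -m pendant '[[[0,0,-0.008,0,0,0,1],[0,0,-0.016,0,0,0,1],[0,0,-0.016,0,0,0,1],[0,0,-0.016,0,0,0,1]]]'
python3 -c "
from h import *
P=r.camera_params('wrist');im,d=save('wrist','w6');X=cloud('wrist',d,P)*1000
print(r.place_of('wrist','pull_knob'),r.observe()['ee_pos'],r.observe()['wrist_force'])"
```

```text
time_s: 12.23
ee_pos: [0.4439, -0.1783, 0.0501]
orientation: [-3.127, 0.282, 0.002]
wrist_force: [2.3, 4.2, -5.9]
width: 0.278
grasp_force: 59.1
[{'point': [0.4438, -0.1795, 0.0664], 'p': 0.64}] [ 0.44389076 -0.17827392  0.05006885] [ 1.16683912  4.77072442 -6.21965173]
```

View pics/w6.png

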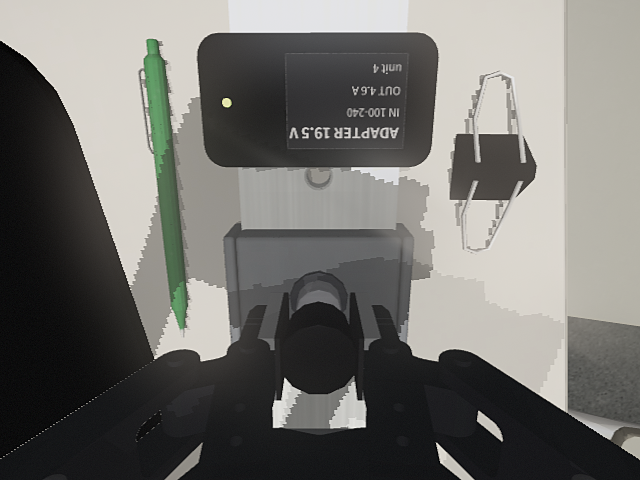

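The knob is lifted about 10–11 mm in the grip, and the brick and next hole (318,178) are ahead. I'll slide 45 mm first, easing the side load by 1 mm.

```bash
python3 -m pendant '[[[0.015,-0.004,0,0,0,0,1],[0.03,-0.006,0,0,0,0,1],[0.05,-0.006,0,0,0,0,1],[0.07,-0.006,0,0,0,0,1],[0.09,-0.006,0,0,0,0,1],[0.11,-0.006,0,0,0,0,1],[0.13,-0.006,0,0,0,0,1],[0.15,-0.006,0,0,0,0,1],[0.17,-0.006,0,0,0,0,1],[0.19,-0.006,0,0,0,0,1],[0.21,-0.006,0,0,0,0,1],[0.225,-0.006,0,0,0,0,1],[0.225,-0.006,0,0,0,0,1],[0.225,-0.006,0,0,0,0,1]]]'
python3 -c "
from h import *
o=r.observe();th=np.radians(-10.3);A=np.array([[np.cos(th),np.sin(th)],[-np.sin(th),np.cos(th)]])
print(A@(np.array(o['ee_pos'])[:2]*1000-[476.7,-184.8]),A@np.array([443.9-476.7,-178.3+184.8]),o['wrist_force'])"
```

```text
time_s: 13.5
ee_pos: [0.4899, -0.1862, 0.051]
orientation: [3.129, -0.281, 0.002]
wrist_force: [0.2, -2.1, -7.5]
width: 0.282
grasp_force: 59.1
[13.27969405  0.98242768] [-33.43364364   0.53054009] [ 0.21066469 -2.14015737 -7.52539788]
```

```bash
python3 -m pendant '[[[0.009,0.002,0.003,0,0,0,1],[0.018,0.002,0.003,0,0,0,1],[0.018,0.002,0.003,0,0,0,1],[0.018,0.002,0.003,0,0,0,1]]]'
python3 -c "
from h import *
o=r.observe();th=np.radians(-10.3);A=np.array([[np.cos(th),np.sin(th)],[-np.sin(th),np.cos(th)]])
print(A@(np.array(o['ee_pos'])[:2]*1000-[476.7,-184.8]))
P=r.camera_params('wrist');im,d=r.read_camera('wrist');X=cloud('wrist',d,P).reshape(-1,3)*1000
H=np.c_[(X[:,:2]-[476.7,-184.8])@A.T,X[:,2]];H=H[(abs(H[:,0])<120)&(abs(H[:,1])<60)]
j=H[(abs(H[:,2]-29.5)<2.5)&(abs(H[:,1])<38)]
f=j[j[:,0]<60];print('jaw face',np.percentile(f[:,0],[97,99,99.7]),'fixed',np.percentile(j[j[:,0]>80][:,0],[.5,1,3]))
b=H[abs(H[:,2]-44)<2];b=b[b[:,0]>30];print('brick',np.percentile(b,[1,99],axis=0))
k=H[(H[:,2]>70)&(H[:,2]<86)&(abs(H[:,1])<14)&(abs(H[:,0]-17)<20)];print('knob top',len(k),np.percentile(k[:,2],[10,50,90]) if len(k) else '')"
```

```text
time_s: 13.83
ee_pos: [0.4926, -0.1868, 0.05]
orientation: [-3.129, 0.282, 0.0]
wrist_force: [-1.4, 0.7, -8.0]
width: 0.278
grasp_force: 59.2
[15.96446301  0.91052589]
jaw face [37.06131821 37.53135697 37.73154653] fixed [94.31533811 94.34387282 94.69005609]
brick [[ 42.8617427  -40.51334339  42.28162862]
 [ 86.5584305   40.55723982  45.48350763]]
knob top 5482 [77.19326321 79.49894505 80.56301242]
```

```bash
cat > k.py <<'E'
from h import *
import sys
th=np.radians(-10.3);A=np.array([[np.cos(th),np.sin(th)],[-np.sin(th),np.cos(th)]])
o=r.observe();P=r.camera_params('wrist');im,d=save('wrist',sys.argv[1]);X=cloud('wrist',d,P).reshape(-1,3)*1000
t=np.array(o['ee_pos'])*1000;print('tcp',A@(t[:2]-[476.7,-184.8]),t[2],o['wrist_force'])
H=np.c_[(X[:,:2]-[476.7,-184.8])@A.T,X[:,2]]
m=r.cut_out('wrist','pull_knob')
if m:
    k=H[m[0]['pixels'].ravel()&(d.ravel()>0)]
    zt=np.percentile(k[:,2],95);k2=k[abs(k[:,2]-zt)<2];c=np.percentile(k2,[2,98],axis=0)
    print(m[0]['p'],len(k),'ztop',zt,c.round(1).tolist(),'mid',c.mean(0).round(1),cv2.minEnclosingCircle(k2[:,:2].astype(np.float32)))
E
python3 k.py w7
```

```text
tcp [15.97989251  0.87509954] 50.02614535194188 [-1.34827792  1.77266264 -7.36976419]
0.72 5521 ztop 80.51842668716455 [[2.0, -11.2, 78.6], [25.6, 10.8, 80.9]] mid [13.8 -0.2 79.8] ((13.601934432983398, -0.12032537907361984), 13.69083309173584)
```

View pics/w7.png

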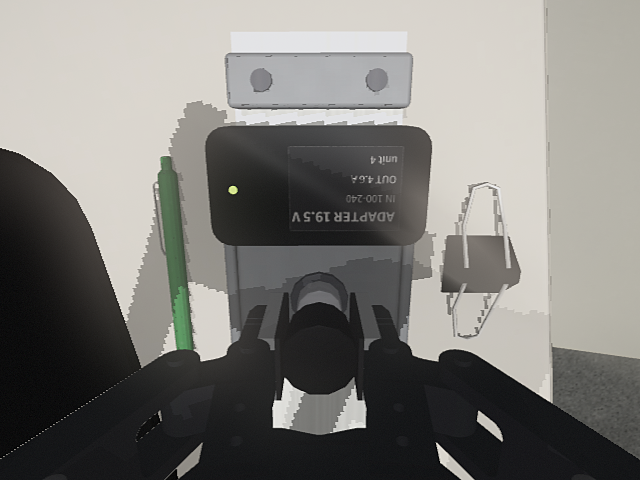

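The knob axis is at hx ≈ 13.7 mm, which fits the brick having been pushed to 42–88 mm. So it needs 3.3 mm more.

```bash
python3 -m pendant '[[[0.008,0,0,0,0,0,1],[0.0165,0,0,0,0,0,1],[0.0165,0,0,0,0,0,1],[0.0165,0,0,0,0,0,1]]]'; python3 k.py w8
```

```text
time_s: 14.32
ee_pos: [0.4961, -0.1875, 0.0501]
orientation: [-3.129, 0.282, -0.0]
wrist_force: [-1.8, 1.5, -7.7]
width: 0.277
grasp_force: 59.2
tcp [19.54006612  0.82504891] 50.08012699550682 [-1.75126101  1.52734648 -7.73685027]
0.58 5406 ztop 80.59983283646301 [[5.6, -11.3, 78.7], [29.1, 10.6, 80.9]] mid [17.3 -0.3 79.8] ((17.057252883911133, -0.035686176270246506), 13.668694496154785)
```

```bash
python3 -m pendant '[[[0,0,0.01,0,0,0,1],[0,0,0.02,0,0,0,1],[0,0,0.03,0,0,0,1],[0,0,0.04,0,0,0,1],[0,0,0.05,0,0,0,1],[0,0,0.056,0,0,0,1],[0,0,0.062,0,0,0,1],[0,0,0.062,0,0,0,1],[0,0,0.062,0,0,0,1],[0,0,0.062,0,0,0,1]]]'; python3 k.py w9
```

```text
time_s: 15.25
ee_pos: [0.4971, -0.1879, 0.0394]
orientation: [3.129, -0.282, 0.003]
wrist_force: [-2.9, 5.2, 5.6]
width: 0.278
grasp_force: 60.1
tcp [20.60399175  0.63765606] 39.40232813974155 [-2.87705237  5.21953912  5.56708843]
0.84 5500 ztop 70.00464526334181 [[6.5, -11.5, 68.1], [30.1, 10.6, 70.3]] mid [18.3 -0.4 69.2] ((18.125022888183594, -0.4037601053714752), 13.706750869750977)
```

```bash
python3 m3.py w10 | head -2; python3 -c "
from h import *
save('scene','s1')
for t in ('pen','binder_clip'): print(t,[np.round(x['point'],3) for x in r.place_of('scene',t)[:1]],[np.round(x['point'],3) for x in r.place_of('wrist',t)[:1]])"
```

```text
brick holder frame 0.88 [69. -0.] [45.2 84.4] 0.0 z 44.5 [47.4 91. ] [-40.5  40.5]
tcp holder [20.6  0.7] 39.4 0.275621588794148 [-2.80958724  5.95081002  6.01338466]
pen [array([ 0.489, -0.112,  0.002])] [array([ 0.494, -0.113,  0.002])]
binder_clip [array([ 0.482, -0.264,  0.   ])] [array([ 0.479, -0.268,  0.002])]
```

View pics/w10.png

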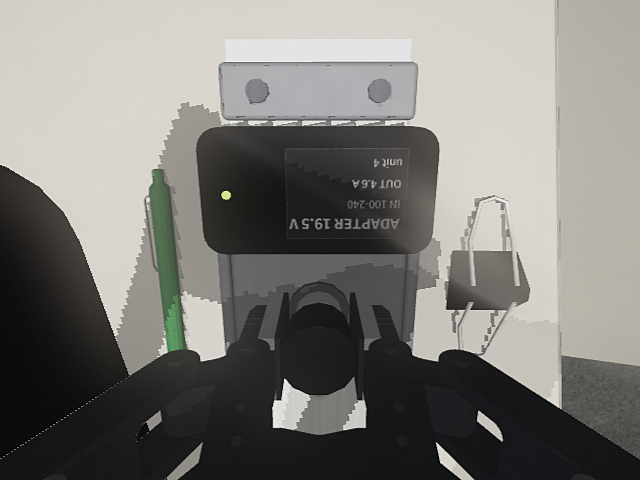

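The brick is square and centred between the jaws (rows 127–253), the knob is held with the pin home, and the pen and clip haven't moved. I'm handing the job in.

```bash
python3 -c "
from plant import r
print(r.job_done())"
```

```text
the job is handed in; nothing more can be done
None
```

The job is handed in: the brick lies flat and centred across the bed, the jaw is at the next hole with the pin measured fully home, the gripper still holds the knob, and the pen and clip were left where they lay.

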